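Set and lock the sash of a bench safety shield

ROBOT

A 6-joint arm with a two-finger parallel gripper is mounted at the origin on the work surface. World frame = base frame: x ahead of the robot, y to its left, z up, the work surface at z = 0. Lengths are in m, angles in degrees, forces in N, time in s.
With the tool pointing down it reaches from about 0.35 to 0.875 m from the base axis. Payload 4.2 kg.
Tool frame: the origin (TCP) lies midway between the tips of the shut fingers; the grasp point (between the pads) lies 19 mm behind it; y points along the fingers, z is the direction in which the jaws open and shut, and the axes are right-handed (so a half turn about y gives the same grasp; the last joint's range is limited). The gripper opens to 87 mm and grips with 3 to 60 N. Pads are 19 mm wide; open, the fingers measure 117 mm over their backs; the gripper's body (75 mm by 190 mm) begins 51 mm behind the grasp point.
Start: joints at [86.666, 22.042, 0.453, 0, -68.411, -14.817], TCP at [0.195, 0.594, 0.223] pointing down, gripper open.
Joint ranges: [-179.83, 179.83], [-69.29, 118.12], [-61.27, 80.66], [-181.25, 117.63], [-171.15, -9.14], [-177.46, 177.46]. Speed limits (degrees/s): [159.86, 159.86, 180, 180, 180, 180].

INTERFACE

Orientations are given as [roll, pitch, yaw] about the fixed x, y, z axes, in that order (R = Rz(yaw) Ry(pitch) Rx(roll)).
In Python, from workcell import env gives the robot as it stands. The module is installed in compiled form; this text tells all that it offers. Calls block until the motion is done:
- env.goto(position, orientation): joint-space move of the TCP to a pose.
- env.move_straight(position, rotation=None, rate=0.15, force_limit=None): straight line of the TCP; rotation=None keeps the orientation; rate is the mean speed in m/s. With force_limit (N) it stops when the force on the tool has changed by that much, and returns True; else False.
- env.set_joints(angles): joint-space move.
- env.gripper_to(opening, grasp_force=None): opening from 0.0 (shut) to 1.0 (fully open); grasp_force is the grip in N (None keeps the last); returns when the fingers have stopped.
- env.dwell(seconds).
- env.inverse_kinematics(position, orientation): joint angles nearest the present ones, or None.
- env.read_state(): the state.
- env.grab_frame(name): name is "side" or "top" or "wrist"; returns a dict with "image" (384x512x3 uint8, blue, green, red), "fx", "fy", "cx", "cy" (pixels), "D" ([k1, k2, p1, p2, k3] as OpenCV has them; the pictures are not rectified), "position" and "orientation" of the camera in the world. Camera axes: x right, y up, looking along -z (the intrinsics and any distortion apply to the point x, -y, -z); pixel columns grow to the right and rows downward; lengths in m; the calibration is good to about 2 mm. A picture is of the moment at which its call begins. There is no depth.
A pose or a line that the arm cannot do raises env.Unreachable and nothing moves.
- env.close_job(): hands the job in, once; it reports no verdict.
Trained networks look in a picture, given as the dict that the camera call returned (one of the last four; its "shot" number tells which), for a name from the list of things; names that differ only in an ending like _2 or _b are one class to them, and where a whole thing is asked for, a point or a joint stands for the part that bears it (a point fixed in the world has none). Each returns a list of dicts, best first, with "score" (0 to 1); they miss things now and then, are a little off and sometimes report something else, mostly with a low value. They report only what shows in the picture. A call takes as long as a camera call.
- env.search_frame(picture, thing): "xyz" ([x, y, z] in m, in world coordinates, good to about 4 mm: the middle of the surface that is visible of it).
- env.trace(picture, thing): "mask" (384x512 bool, what is visible of it).
The state is a dict: "clock": time; "joint_positions": joint angles; "qvel": joint speeds; "joint_torque": joint torques, N m; "position": TCP position; "tool_rot": TCP orientation; "force": force on the tool from outside, world axes, zero at the start; "wrist_torque": the same for the moment, N m; "opening": opening from 0.0 (shut) to 1.0 (fully open).
Only numpy, scipy, OpenCV 4.12 (cv2) and the standard library are available. Lean on these libraries where they do the work, as an engineer would, in place of code of your own. Each camera call takes 0.05 s, during which the arm holds its last target. There are 200 camera calls.

TASK

Gently raise the clear sash of the bench safety shield until, standing free with nothing touching it, its red pointers are level with the green height clips on the posts. Then lock it there by swinging the yellow-knobbed lever fully over, away from the robot, and leave the glassware around it as it is.

Things in the scene. Friction and masses are not known exactly. Their poses are not given: they have to be found in the camera images.
- frame: Bench safety shield, fixed: two aluminium posts (28 x 24 mm, 0.5 m tall, centres 400 mm apart) with a blue header, on blue feet (50 mm wide, 12 mm high, 80 mm to the front and 120 mm to the back). Origin on the bench midway between the posts, in the plane of the sash. Its x axis points away from the robot, square to the sash; y along the sash to the left; z up.
- lip (a point): Middle of the front lower edge of the sash's blue lift lip, a level plate 260 mm wide (frame's y) and 12 mm thick that sticks out 40 mm from the sash towards the robot; this point is on its underside, at the edge nearest the robot. It starts 80 to 130 mm above the bench, free space below, and is meant to be pushed up from beneath with shut fingers tilted forward.
- sash: The clear sash: pane, rails, lip; 352 mm wide, 169 mm high. Origin: middle of its lower edge, 48 mm behind lip. Slides straight up and down. It hangs from the carriage on two springs, 500 N/m in all: under a push they give force / 500 N/m before the carriage slides, and when the push goes, the sash settles back by as much (6 to 22 mm). Over 20 N damages the pane.
- carriage: Dark steel cross-bar, 360 x 16 x 14 mm, that carries the sash; origin at its centre, 212 mm above the sash's lower edge. Counterbalanced, and stays by friction where it is left. The sash must be pushed with a steady 3 to 11 N (up or down; differs from start to start), plus 30 N per m/s of speed, before it slides. At most 20 N on it.
- pointer (a point): Level of the two red pointers at the ends of the sash's lower rail (this point is midway between them, in the plane of the pane), 15 mm above lip and 48 mm behind it. It moves with the sash.
- mark (a point): Level of the two green height clips, 8 mm thick and 40 x 36 mm, one on each post; this point is at mid-thickness, midway between the posts, straight above frame's origin. The wanted height of pointer. Fixed; 195 to 245 mm above the bench.
- lock (a joint): Angle of the lock lever (rad): about 0 when it leans to the robot (unlocked), 1.0 at its stop when swung fully over away from the robot (locked). It turns with little friction (about 1 N at the knob) and stays where left. It stands on the bench on the right of the shield.
- lock_tip (a point): Centre of the yellow ball (26 mm) at the top of the lock lever, an 80 mm long, 10 mm thick rod from its pivot; moves with the lever, in a plane along the frame's x. The ball is about 92 mm above the bench at either end of its swing, 102 mm midway.
- lock_axis (a point): Pivot of the lock lever, 22 mm above the bench, on a grey block 70 x 50 x 25 mm; at (-140, -285) mm in the frame's x, y. The lever swings from 0.5 rad before upright (towards the robot) to 0.5 rad past upright (away from it).
- bottle: Loose white bottle with a blue cap, 60 mm diameter, 140 mm high; bystander in front of the shield on the left. Origin at its underside centre.
- beaker: Loose glass beaker, 66 mm diameter, 85 mm high; bystander in front of the shield, between its middle and the lever. Origin at its underside centre.
- jar: Loose amber jar, 56 mm diameter, 100 mm high; bystander beside the left post, on its outer side. Origin at its underside centre. (A white stirrer with a glass flask, 178 mm high, is fixed at least 75 mm behind the sash.)

How it is judged:
By the outcome, as a careful person would: the job done as asked, in the order asked, and still so for the second after the job is handed in, with the robot touching nothing.
It also fails if it takes over 54 s, if anything falls off the work surface, if the arm or the gripper's body presses on something with over 40 N, if the wrist force passes 120 N, or if a joint passes its speed limit or range.

## Working session

There is one attempt and no reset: what is moved stays moved. The work goes in short steps, each a Python script; the robot and the scene stay as the last script left them, time stands still between calls to the robot, and variables do not carry over. Pictures are saved under pics/ and viewed, about 8 in all and at most 12, crops included, and the job is handed in when it is done.

```bash
mkdir -p pics
cat > h.py <<'E'
from workcell import env
import numpy as np, cv2
from scipy.spatial.transform import Rotation as R
def cam(f):
    o=np.array(f["orientation"],float)
    Rm=o if o.shape==(3,3) else R.from_euler('xyz',o,degrees=True).as_matrix()
    K=np.array([[f["fx"],0,f["cx"]],[0,f["fy"],f["cy"]],[0,0,1.]])
    return Rm@np.diag([1,-1,-1.]),np.array(f["position"]),K,np.array(f["D"],float)
def proj(f,p):
    Rc,t,K,D=cam(f); q=(np.atleast_2d(p)-t)@Rc
    return cv2.projectPoints(q,np.zeros(3),np.zeros(3),K,D)[0].reshape(-1,2)
def ray(f,px):
    Rc,t,K,D=cam(f); u=cv2.undistortPoints(np.array(px,float).reshape(-1,1,2),K,D).reshape(-1,2)
    return t,(Rc@np.c_[u,np.ones(len(u))].T).T
E
python3 - <<'E'
from h import *
s=env.read_state(); print(s)
ims=[]
for n in ["side","top","wrist"]:
    f=env.grab_frame(n); cv2.imwrite(f"pics/a_{n}.png",f["image"]); print(n,f["position"],f["orientation"],f["fx"],f["D"])
    ims.append(f["image"])
    for t in ["frame","lip","sash","carriage","pointer","mark","lock_tip","lock_axis","lock","bottle","beaker","jar"]:
        try: r=env.search_frame(f,t)
        except Exception as e: print(t,e); continue
        print(t,[(np.round(d["xyz"],3).tolist(),round(d["score"],2)) for d in r[:2]])
E
```

```text
{'clock': 0.0, 'joint_positions': array([ 8.66668719e+01,  2.20901038e+01,  3.81004277e-01, -2.81332111e-02,
       -6.84120079e+01, -1.48175458e+01]), 'qvel': array([-0.03998558,  0.01035148, -0.14560379,  0.02701744, -0.00161715,
        0.06583577]), 'joint_torque': array([ 3.68909980e-05, -3.90659630e+01,  1.87404370e+01,  4.21958864e+00,
        1.10141945e-02, -1.93395322e-04]), 'position': array([0.19448666, 0.59334126, 0.22147712]), 'tool_rot': array([-8.98762331e+01,  5.70419860e-03,  1.61838954e+02]), 'force': array([ 0.21164083,  0.20656044, -1.15289704]), 'wrist_torque': array([ 0.03792724,  0.01619589, -0.00394139]), 'opening': 0.9997931996031568}
side [0.34118206 0.72535181 0.77167461] [  51.54836952    1.00252454 -162.04631711] 408.47346124829977 [0.0203761 0.        0.        0.        0.       ]
frame [([0.659, 0.096, 0.272], 0.87)]
lip [([0.663, 0.037, 0.172], 0.89)]
sash [([0.659, 0.037, 0.174], 0.81)]
carriage [([0.658, 0.04, 0.201], 0.72)]
pointer [([0.661, 0.043, 0.17], 0.59)]
mark [([0.653, 0.214, 0.2], 0.75), ([0.66, 0.039, 0.169], 0.19)]
lock_tip [([0.493, -0
[... 515 characters left out ...]

carriage [([0.66, 0.011, 0.196], 0.7), ([0.622, 0.272, 0.099], 0.28)]
pointer [([0.657, 0.009, 0.135], 0.72)]
mark [([0.651, -0.17, 0.201], 0.43)]
lock_tip [([0.487, -0.269, 0.107], 0.42)]
lock_axis [([0.513, -0.261, 0.026], 0.61)]
lock [([0.491, -0.269, 0.103], 0.59)]
bottle [([0.458, 0.203, 0.098], 0.79), ([0.508, -0.264, 0.027], 0.24)]
beaker [([0.576, -0.142, 0.04], 0.54)]
jar [([0.623, 0.27, 0.1], 0.81)]
wrist [0.27068299 0.56974695 0.38596286] [-1.70126912e+01  4.08911731e-02 -1.08165729e+02] 327.17627977312725 [-0.09400161  0.          0.          0.          0.        ]
frame []
lip []
sash []
carriage []
pointer []
mark []
lock_tip []
lock_axis []
lock []
bottle []
beaker []
jar []
```

View pics/a_side.png

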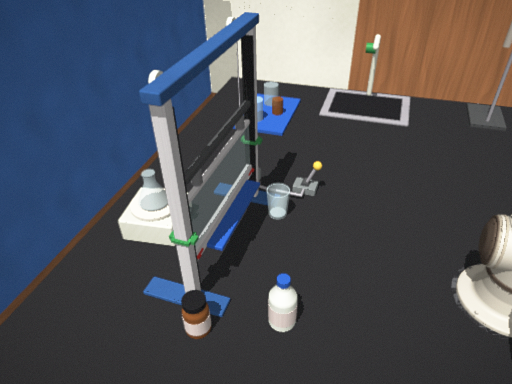

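View pics/a_top.png

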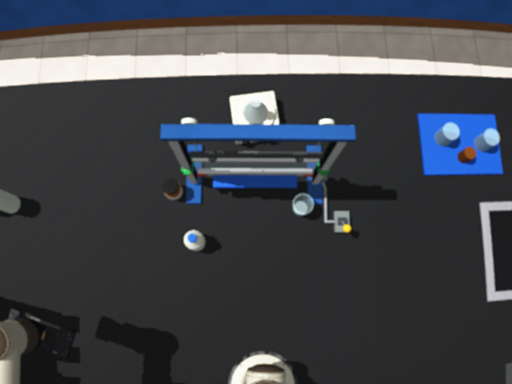

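```bash
cat >> h.py <<'E'
from scipy.optimize import least_squares
def blobs(img,col,mn=4):
    h=cv2.cvtColor(img,cv2.COLOR_BGR2HSV); H,S,V=cv2.split(h)
    m={'g':(H>45)&(H<85)&(S>120)&(V>50),'r':((H<6)|(H>173))&(S>140)&(V>70),'y':(H>20)&(H<33)&(S>150)&(V>120)}[col]
    n,l,st,c=cv2.connectedComponentsWithStats(m.astype(np.uint8)); 
    return [(c[i].round(1).tolist(),st[i].tolist()) for i in range(1,n) if st[i,4]>=mn]
E
python3 - <<'E'
from h import *
F={}
for n in ["side","top"]:
    f=F[n]=env.grab_frame(n)
    for c in 'gry': print(n,c,blobs(f["image"],c))
# camera in tool frame
w=env.grab_frame("wrist"); s=env.read_state()
Rt=R.from_euler('xyz',s["tool_rot"],degrees=True).as_matrix(); Rc,t,_,_=cam(w)
print("cam in tool",Rt.T@(t-s["position"]),"axes",(Rt.T@Rc).round(3).tolist())
i=F["side"]["image"][80:280,150:330]; cv2.imwrite("pics/b.png",cv2.resize(i,None,fx=3,fy=3,interpolation=cv2.INTER_CUBIC))
# IK for horizontal tool: tool y -> dir, tool z -> horizontal, x up or down
def ori(pitch,yaw,flip):
    d=np.array([np.cos(pitch),0,np.sin(pitch)]); u=np.array([-np.sin(pitch),0,np.cos(pitch)])*flip
    M=np.c_[u,d,np.cross(u,d)]
    return R.from_matrix(R.from_euler('z',yaw).as_matrix()@M).as_euler('xyz',degrees=True)
for p in [(0.40,0.03,0.2),(0.45,0.03,0.2),(0.60,0.03,0.06),(0.62,0.03,0.09),(0.62,0.03,0.25)]:
  for fl in (1,-1):
    for a in (20,0,-20,-40):
        q=env.inverse_kinematics(p,ori(np.radians(a),0,fl)); print(p,fl,a,None if q is None else np.round(q).tolist())
E
```

```text
side g [([369.8, 47.6], [367, 43, 8, 10, 55]), ([256.2, 141.3], [250, 137, 12, 8, 51]), ([184.8, 239.4], [170, 232, 28, 14, 160])]
side r [([251.6, 170.5], [249, 168, 5, 7, 13]), ([199.5, 253.8], [197, 248, 6, 11, 26])]
side y [([317.2, 165.6], [313, 161, 9, 9, 42])]
top g [([186.6, 170.4], [180, 162, 14, 13, 71]), ([322.0, 169.8], [317, 162, 13, 13, 57])]
top r [([199.5, 174.8], [197, 174, 6, 2, 6]), ([311.2, 175.2], [310, 175, 3, 2, 4])]
top y [([346.7, 228.1], [343, 224, 8, 9, 54])]
cam in tool [-0.07976244 -0.16339522 -0.00074883] axes [[0.0, 0.956, 0.293], [0.001, -0.293, 0.956], [1.0, -0.0, -0.001]]
(0.4, 0.03, 0.2) 1 20 None
(0.4, 0.03, 0.2) 1 0 None
(0.4, 0.03, 0.2) 1 -20 [-37.0, -8.0, -61.0, -125.0, -43.0, 58.0]
(0.4, 0.03, 0.2) 1 -40 None
(0.4, 0.03, 0.2) -1 20 None
(0.4, 0.03, 0.2) -1 0 None
(0.4, 0.03, 0.2) -1 -20 [-37.0, -8.0, -61.0, -125.0, -43.0, -122.0]
(0.4, 0.03, 0.2) -1 -40 None
(0.45, 0.03, 0.2) 1 20 None
(0.45, 0.03, 0.2) 1 0 None
(0.45, 0.03, 0.2) 1 -20 [-33.0, 0.0, -59.0, -135.0, -46.0, 67.0]
(0.45, 0.03, 0.2) 1 -40 None
(0.45, 0.03, 0.2) -1 20 None
(0.45, 0.03
[... 1089 characters left out ...]
, 36.0, -50.0, -158.0, -66.0, -92.0]
(0.62, 0.03, 0.09) -1 -40 [-14.0, 21.0, -33.0, -140.0, -17.0, -119.0]
(0.62, 0.03, 0.25) 1 20 [-21.0, 45.0, -51.0, -158.0, -115.0, 92.0]
(0.62, 0.03, 0.25) 1 0 [-22.0, 25.0, -51.0, -157.0, -77.0, 84.0]
(0.62, 0.03, 0.25) 1 -20 [-18.0, 8.0, -37.0, -144.0, -29.0, 64.0]
(0.62, 0.03, 0.25) 1 -40 None
(0.62, 0.03, 0.25) -1 20 [-21.0, 45.0, -51.0, -158.0, -115.0, -88.0]
(0.62, 0.03, 0.25) -1 0 [-22.0, 25.0, -51.0, -157.0, -77.0, -96.0]
(0.62, 0.03, 0.25) -1 -20 [-18.0, 8.0, -37.0, -144.0, -29.0, -116.0]
(0.62, 0.03, 0.25) -1 -40 None<sys>:0: UserWarning: Gimbal lock detected. Setting third angle to zero since it is not possible to uniquely determine all angles.
```

View pics/b.png

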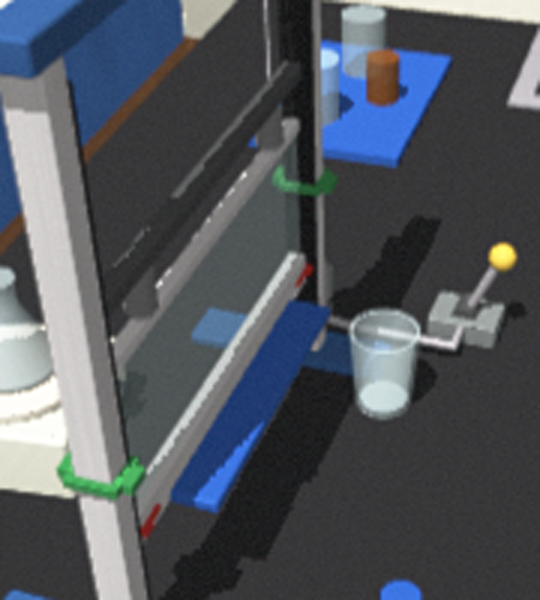

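```bash
cat >> h.py <<'E'
def toW(p,P):
    c,s=np.cos(p[2]),np.sin(p[2]); P=np.atleast_2d(P).astype(float)
    return np.c_[p[0]+c*P[:,0]-s*P[:,1],p[1]+s*P[:,0]+c*P[:,1],P[:,2]]
def ori(pitch,yaw=0.,flip=-1):
    d=np.array([np.cos(pitch),0,np.sin(pitch)]); u=np.array([-np.sin(pitch),0,np.cos(pitch)])*flip
    return R.from_matrix(R.from_euler('z',yaw).as_matrix()@np.c_[u,d,np.cross(u,d)]).as_euler('xyz',degrees=True)
E
python3 - <<'E'
from h import *
S=env.grab_frame("side");T=env.grab_frame("top")
box=np.array([[a*.02,b*.018,c*.004] for a in(-1,1) for b in(-1,1) for c in(-1,1)])  # try x40,y36 / swapped below
def bb(f,p,P): 
    q=proj(f,toW(p,P)); return np.r_[q.min(0),q.max(0)]
def res(p,sw=0,full=False):
    b=box[:,[1,0,2]] if sw else box
    L=b+[0,.2,p[3]]; Rr=b+[0,-.2,p[3]]
    e={}
    e['SL']=bb(S,p,L)-[169.5,231.5,197.5,245.5]
    e['SR']=(bb(S,p,Rr)-[249.5,136.5,261.5,144.5])[[2,3]]
    e['TL']=bb(T,p,L)-[179.5,161.5,193.5,174.5]
    e['TR']=bb(T,p,Rr)-[316.5,161.5,329.5,174.5]
    e['rS']=(proj(S,toW(p,[[-.01,.174,p[4]],[-.01,-.174,p[4]]]))-[[199.5,253.8],[251.6,170.5]]).ravel()
    ball=toW(p,[[-.14-.08*np.sin(p[5]),-.285,.022+.08*np.cos(p[5])]])
    e['bS']=(proj(S,ball)-[[316.9,165.1]]).ravel()
    e['bT']=(proj(T,ball)-[[346.5,228]]).ravel()
    return e if full else np.concatenate(list(e.values()))
for sw in(0,1):
    r=least_squares(res,[.65,.02,0,.2,.12,.5],args=(sw,),loss='soft_l1')
    print(sw,r.cost,r.x.round(4)); print({k:v.round(1).tolist() for k,v in res(r.x,sw,True).items()})
np.save("p.npy",r.x)
print("lip ball axis",toW(r.x,[[-.048,0,r.x[4]-.015],[-.14,-.285,.022]]))
E
```

```text
0 12.792692098379465 [ 0.6586  0.0111 -0.0285  0.2016  0.1262  0.3359]
{'SL': [2.0, -3.6, 0.8, 1.7], 'SR': [0.4, 0.8], 'TL': [0.2, -2.3, -0.8, -1.3], 'TR': [0.1, -1.5, 0.0, -0.5], 'rS': [-0.4, 1.8, 1.9, -2.2], 'bS': [0.1, 0.2], 'bT': [-0.2, -0.2]}
1 13.823722936737287 [ 0.6579  0.0109 -0.0301  0.2023  0.1265  0.3226]
{'SL': [2.6, -4.3, 0.5, 1.9], 'SR': [0.3, 0.9], 'TL': [-0.4, -1.6, -0.1, -1.9], 'TR': [-0.5, -0.6, 0.8, -0.9], 'rS': [-0.2, 1.7, 2.2, -2.2], 'bS': [0.1, 0.2], 'bT': [-0.2, -0.2]}
lip ball axis [[ 0.60996539  0.01235479  0.11149374]
 [ 0.50944082 -0.26975123  0.022     ]]
```

```bash
python3 - <<'E' 2>/dev/null
from h import *
for p in [(0.48,.02,.2),(0.5,.02,.2),(0.5,.02,.26),(.48,.02,.3),(.5,.02,.35),(.48,.02,.4),(.52,.02,.055),(.52,.02,.09),(.6,.02,.08)]:
    for a in (10,0,-10,-20,-30):
        q=env.inverse_kinematics(p,ori(np.radians(a),-.03)); print(p,a,None if q is None else np.round(q).tolist())
E
```

```text
(0.48, 0.02, 0.2) 10 None
(0.48, 0.02, 0.2) 0 None
(0.48, 0.02, 0.2) -10 None
(0.48, 0.02, 0.2) -20 [-31.0, 4.0, -58.0, -141.0, -46.0, -109.0]
(0.48, 0.02, 0.2) -30 [-16.0, -4.0, -44.0, -123.0, -15.0, -138.0]
(0.5, 0.02, 0.2) 10 None
(0.5, 0.02, 0.2) 0 None
(0.5, 0.02, 0.2) -10 None
(0.5, 0.02, 0.2) -20 [-29.0, 6.0, -56.0, -143.0, -46.0, -107.0]
(0.5, 0.02, 0.2) -30 [-17.0, -2.0, -42.0, -126.0, -16.0, -135.0]
(0.5, 0.02, 0.26) 10 None
(0.5, 0.02, 0.26) 0 None
(0.5, 0.02, 0.26) -10 [-31.0, 2.0, -57.0, -143.0, -54.0, -108.0]
(0.5, 0.02, 0.26) -20 [-22.0, -7.0, -45.0, -131.0, -25.0, -129.0]
(0.5, 0.02, 0.26) -30 None
(0.48, 0.02, 0.3) 10 None
(0.48, 0.02, 0.3) 0 None
(0.48, 0.02, 0.3) -10 [-29.0, -10.0, -51.0, -134.0, -39.0, -123.0]
(0.48, 0.02, 0.3) -20 None
(0.48, 0.02, 0.3) -30 None
(0.5, 0.02, 0.35) 10 [-34.0, 8.0, -61.0, -148.0, -82.0, -101.0]
(0.5, 0.02, 0.35) 0 [-31.0, -8.0, -53.0, -142.0, -52.0, -116.0]
(0.5, 0.02, 0.35) -10 [-22.0, -15.0, -42.0, -129.0, -25.0, -135.0]
(0.5, 0.02, 0.35) -20 None
(0.5, 0.02, 0.35) -30 None
(0.48, 0.02, 0.4) 10 [-35.0, -10.0, -56.0, -143.0, -64.0,
[... 212 characters left out ...]
0, -61.0]
(0.52, 0.02, 0.055) 0 [-28.0, 80.0, -59.0, -143.0, -132.0, -63.0]
(0.52, 0.02, 0.055) -10 None
(0.52, 0.02, 0.055) -20 None
(0.52, 0.02, 0.055) -30 None
(0.52, 0.02, 0.09) 10 [-26.0, 80.0, -56.0, -140.0, -140.0, -62.0]
(0.52, 0.02, 0.09) 0 None
(0.52, 0.02, 0.09) -10 None
(0.52, 0.02, 0.09) -20 None
(0.52, 0.02, 0.09) -30 [-27.0, 26.0, -59.0, -153.0, -55.0, -93.0]
(0.6, 0.02, 0.08) 10 [-23.0, 69.0, -50.0, -154.0, -126.0, -78.0]
(0.6, 0.02, 0.08) 0 [-24.0, 61.0, -54.0, -156.0, -113.0, -80.0]
(0.6, 0.02, 0.08) -10 [-24.0, 50.0, -56.0, -158.0, -95.0, -84.0]
(0.6, 0.02, 0.08) -20 [-23.0, 38.0, -54.0, -159.0, -72.0, -89.0]
(0.6, 0.02, 0.08) -30 [-21.0, 28.0, -49.0, -157.0, -48.0, -96.0]
```

Run:
```python
from h import *
q=np.array(env.inverse_kinematics((.5,.035,.35),ori(0,-.03)))
s=env.read_state()["joint_positions"]; a=q.copy(); a[0]=s[0]
env.set_joints(a); print(env.read_state()["clock"],env.read_state()["position"])
env.set_joints(q); env.gripper_to(0.0); print(env.read_state()["clock"],env.read_state()["position"])
f=env.grab_frame("wrist"); cv2.imwrite("pics/c.png",f["image"]); print(f["position"],blobs(f["image"],'g'),blobs(f["image"],'r'))
for n in ["beaker","bottle","lip"]: print(n,[(d["xyz"].round(3) if hasattr(d["xyz"],'round') else d["xyz"],d["score"]) for d in env.search_frame(f,n)[:2]])
for z,x in [(.2,.55),(.13,.56),(.08,.57),(.07,.57),(.07,.635),(.2,.635),(.25,.635),(.14,.57),(.26,.55)]:
    k=env.inverse_kinematics((x,.035,z),ori(np.radians(-20),-.03)); print(x,z,None if k is None else k.round())
```

```text
4.3667 [-0.24494778  0.43750143  0.35009032]
8.7583 [0.49999849 0.03500173 0.35001879]
[0.33707715 0.04091643 0.43212079] [([98.6, 307.5], [84, 301, 34, 14, 290]), ([443.3, 305.7], [425, 301, 33, 12, 271])] []
beaker []
bottle []
lip [([0.6575, -0.1177, 0.2591], 0.82)]
0.55 0.2 [ -23.   11.  -53. -152.  -46. -103.]
0.56 0.13 [ -23.   28.  -58. -158.  -66.  -92.]
0.57 0.08 [ -23.   40.  -59. -160.  -78.  -87.]
0.57 0.07 [ -23.   43.  -59. -160.  -81.  -86.]
0.635 0.07 [ -19.   39.  -50. -163.  -70.  -90.]
0.635 0.2 [ -18.   17.  -44. -157.  -42. -102.]
0.635 0.25 [ -16.    9.  -38. -151.  -30. -110.]
0.57 0.14 [ -22.   25.  -56. -158.  -62.  -93.]
0.55 0.26 [ -19.   -1.  -44. -143.  -28. -118.]<sys>:0: UserWarning: Gimbal lock detected. Setting third angle to zero since it is not possible to uniquely determine all angles.
```

View pics/c.png

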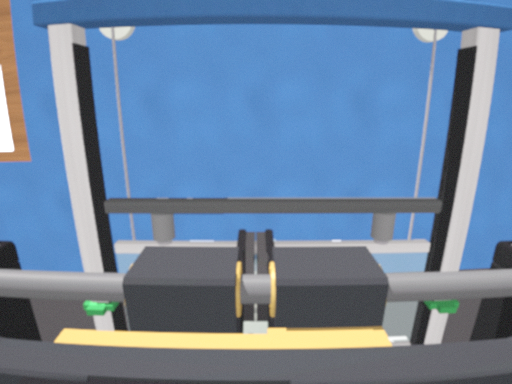

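```bash
cat > s1.py <<'E'
from h import *
O=ori(np.radians(-20),-.03)
st=lambda m="":(lambda s:print(m,round(s["clock"],2),s["position"].round(4),s["force"].round(2)))(env.read_state())
E
python3 - <<'E' 2>/dev/null
from s1 import *
env.goto((.55,.035,.2),O); st("pre")
f=env.grab_frame("wrist"); cv2.imwrite("pics/d.png",f["image"]); print(blobs(f["image"],'g'),blobs(f["image"],'r'))
env.move_straight((.57,.035,.07),rate=.12); st("low")
print(env.move_straight((.632,.035,.068),rate=.08,force_limit=4)); env.dwell(.2); st("under")
hit=env.move_straight((.632,.035,.13),rate=.03,force_limit=2); st("contact %s"%hit)
E
```

```text
pre 9.62 [0.5499 0.0352 0.2002] [-0.63 -0.09 -0.27]
[([43.8, 157.3], [17, 139, 55, 31, 764]), ([496.9, 153.5], [484, 140, 28, 27, 352])] [([104.8, 225.2], [92, 221, 32, 10, 171]), ([447.2, 224.1], [429, 220, 31, 10, 153])]
low 10.92 [0.5701 0.0349 0.0711] [-0.08  0.06  0.47]
False
under 12.04 [0.6316 0.035  0.0677] [-0.47  0.73  0.33]
contact True 13.04 [0.6317 0.035  0.0915] [ 1.99 -0.82 -2.31]
```

View pics/d.png

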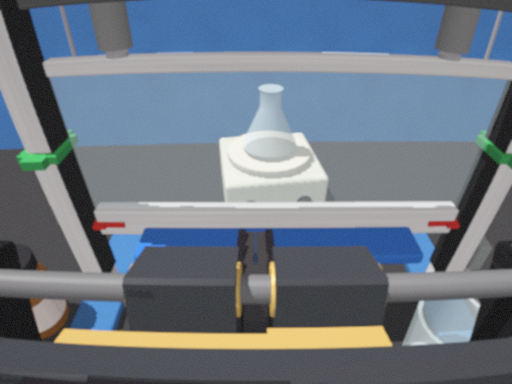

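```bash
python3 - <<'E' 2>/dev/null
from s1 import *
def go(z,r=.02):
    p=(.632,.035,z); h=env.move_straight(p,rate=r,force_limit=14); st("moving stop %s"%h); env.dwell(.3); st("held")
go(.0915+.035); go(.0915+.06)
f=env.grab_frame("wrist"); cv2.imwrite("pics/e.png",f["image"]); print(f["position"],blobs(f["image"],'g'),blobs(f["image"],'r'))
np.save("e.npy",f,allow_pickle=True)
E
```

```text
moving stop False 14.99 [0.6317 0.0351 0.1262] [-2.06 -0.96 -6.11]
held 15.29 [0.6318 0.0351 0.1263] [-2.77 -1.49 -4.97]
moving stop False 16.69 [0.6319 0.0351 0.1514] [-4.63 -1.46 -6.05]
held 16.99 [0.6319 0.0351 0.1513] [-6.04 -1.57 -4.93]
[0.50683814 0.03979601 0.28441609] [] [([17.4, 178.0], [0, 174, 39, 13, 332])]
```

View pics/e.png

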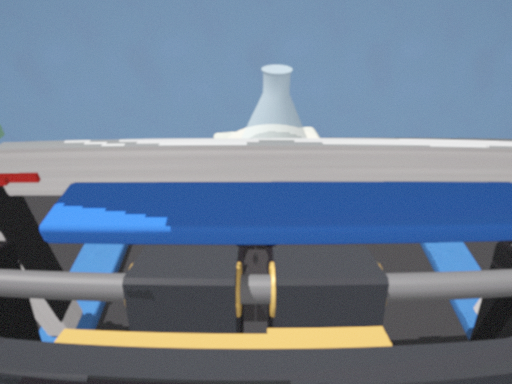

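```bash
cat >> s1.py <<'E'
def fit(f):
    """frame pose, mark height, pointer height from wrist picture bboxes"""
    g=sorted(blobs(f["image"],'g',60)); r=sorted(blobs(f["image"],'r',60))
    print([b[1] for b in g],[b[1] for b in r])
    if len(g)<2 or len(r)<2: return
    p=np.load("p.npy"); gx=[np.array(b[0]) for b in g]; rx=[np.array(b[0]) for b in r]
    for pl in (0,-.012):
        # intersect rays with sash plane (through frame, yaw): height of each centroid
        n=np.array([np.cos(p[2]),np.sin(p[2]),0])
        out=[]
        for pts,off in ((gx,-.016),(rx,pl)):
            t,d=ray(f,pts); k=((toW(p,[[off,0,0]])[0]-t)@n)/(d@n); X=t+k[:,None]*d
            out.append(X); print(off,X.round(4).tolist())
        print("plane",pl,"pointer-mark",(out[1][:,2].mean()-out[0][:,2].mean()).round(4))
E
python3 - <<'E' 2>/dev/null
from s1 import *
env.move_straight((.632,.035,.105),rate=.08); env.dwell(.1); st("free")
env.move_straight((.57,.035,.115),rate=.1)
env.move_straight((.55,.035,.2),rate=.12); env.dwell(.2); st("view")
f=env.grab_frame("wrist"); cv2.imwrite("pics/f.png",f["image"]); np.save("f.npy",f,allow_pickle=True); fit(f)
E
```

```text
free 17.88 [0.6328 0.0348 0.1067] [0.58 0.05 0.87]
view 19.73 [0.5499 0.035  0.1987] [ 0.28 -0.21 -0.43]
[[16, 136, 55, 32, 767], [485, 137, 27, 27, 340]] [[73, 175, 36, 11, 202], [447, 175, 35, 10, 189]]
-0.016 [[0.6477, 0.2033, 0.2048], [0.6367, -0.1619, 0.2086]]
0 [[0.6631, 0.1821, 0.1691], [0.6528, -0.1592, 0.1695]]
plane 0 pointer-mark -0.0374
-0.016 [[0.6477, 0.2033, 0.2048], [0.6367, -0.1619, 0.2086]]
-0.012 [[0.6509, 0.1748, 0.1775], [0.6411, -0.149, 0.1779]]
plane -0.012 pointer-mark -0.029
```

View pics/f.png

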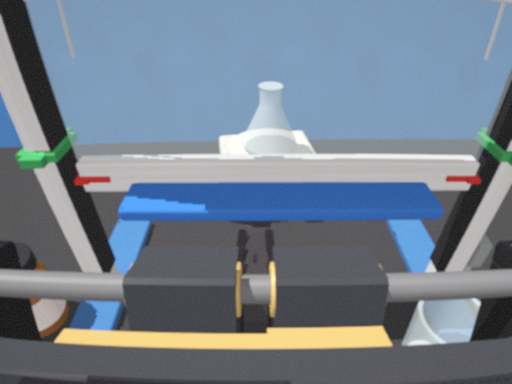

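```bash
cat > s2.py <<'E'
from s1 import *
f=np.load("f.npy",allow_pickle=True).item()
def view(tcp,O):  # wrist frame dict at given tool pose
    Rt=R.from_euler('xyz',O,degrees=True).as_matrix(); A=np.array([[0,.956,.293],[0,-.293,.956],[1,0,0]])
    M=Rt@A; v=dict(f); v["position"]=np.array(tcp)+Rt@[-.07976,-.1634,-.0007]; v["orientation"]=R.from_matrix(M).as_euler('xyz',degrees=True); return v
c=view((.5,.035,.35),ori(0,-.03)); d=view((.5499,.0352,.2002),O); fv=view((.5499,.035,.1987),O)
print("check",c["position"],fv["position"],f["position"],fv["orientation"],f["orientation"])
def bb(v,p,P):
    q=proj(v,toW(p,P)); return np.r_[q.min(0),q.max(0)]
def model(p,sw):
    x,y,yaw,hm,dx,w,z1,z2,L=p; B=np.array([[a*.02,b*.018,k*.004] for a in(-1,1) for b in(-1,1) for k in(-1,1)])
    if sw: B=B[:,[1,0,2]]
    Lc=B+[0,.2,hm]; Rc=B+[0,-.2,hm]; e=[]
    e+=[bb(c,p,Lc)-[83.5,300.5,117.5,314.5],bb(c,p,Rc)-[424.5,300.5,457.5,312.5]]
    e+=[bb(f,p,Lc)-[15.5,135.5,70.5,167.5],(bb(f,p,Rc)-[484.5,136.5,0,0])[:2]]
    e+=[bb(d,p,Lc)-[16.5,138.5,71.5,169.5],(bb(d,p,Rc)-[483.5,139.5,0,0])[:2]]
    for v,z,l,r in ((d,z1,(91.5,123.5,225.2),(428.5,459.5,224.1)),(f,z2,(72.5,108.5,180),(446.5,481.5,179.5))):
        q=proj(v,toW(p,[[dx,w,z],[dx,w-L,z],[dx,L-w,z],[dx,-w,z]]))
        e+=[q[:2,0]-l[:2],[q[:2,1].mean()-l[2]],q[2:,0]-r[:2],[q[2:,1].mean()-r[2]]]
    return np.concatenate(e)
for sw in(0,1):
    r=least_squares(model,[.655,.011,-.03,.202,0,.18,.126,.17,.03],args=(sw,),loss='soft_l1',x_scale=.01)
    print(sw,r.cost,r.x.round(4),"ptr-mark",(r.x[7]-r.x[3]).round(4),"\n",r.fun.round(1).tolist())
E
python3 s2.py 2>/dev/null
```

```text
check [0.33669452 0.04060095 0.42976   ] [0.42371156 0.0394871  0.32953597] [0.42514512 0.03963637 0.33212568] [-1.27039535e+02  3.81666562e-14 -9.17188734e+01] [ 52.6758183    0.10430192 -91.73817457]
0 3520.3159895157555 [ 6.80710330e+04 -3.01502150e+03 -2.90000000e-02 -4.40372480e+04
 -5.66638470e+04  8.97848740e+03 -1.06720066e+04 -7.94125000e+03
  1.66978440e+03] ptr-mark 36095.998 
 [167.6, -15.2, 133.6, -29.2, -173.4, -15.2, -206.4, -27.2, 243.8, 32.3, 188.8, 0.3, -225.2, 31.3, 234.7, 30.9, 179.7, -0.1, -232.3, 29.9, 326.4, 261.4, 1.3, -343.5, -406.0, 1.7, 2.0, 2.3, -1.0, -2.0, -2.6, -1.1]
1 3520.315879468566 [ 7.20744066e+04 -3.23531650e+03 -2.90000000e-02 -4.66280562e+04
 -5.95273523e+04  9.87478690e+03 -1.17374073e+04 -8.73403700e+03
  1.83648030e+03] ptr-mark 37894.0193 
 [167.5, -15.2, 133.5, -29.2, -173.6, -15.2, -206.6, -27.2, 244.0, 32.3, 189.0, 0.3, -225.0, 31.3, 234.6, 30.9, 179.6, -0.1, -232.4, 29.9, 326.4, 261.4, 1.3, -343.5, -406.0, 1.7, 2.0, 2.3, -1.0, -2.0, -2.6, -1.1]
```

```bash
python3 - <<'E'
s=open("s2.py").read()
a=s.index("def view"); b=s.index("c=view")
s=s[:a]+'''Rf=R.from_euler('xyz',f["orientation"],degrees=True); RT0=R.from_euler('xyz',O,degrees=True); p0=np.array([.5499,.035,.1987])
def view(tcp,Oq):
    D=R.from_euler('xyz',Oq,degrees=True)*RT0.inv(); v=dict(f)
    v["position"]=np.array(tcp)+D.apply(np.array(f["position"])-p0); v["orientation"]=(D*Rf).as_euler('xyz',degrees=True); return v
'''+s[b:]
open("s2.py","w").write(s)
E
python3 s2.py 2>/dev/null
```

```text
check [0.33715663 0.04077936 0.43268208] [0.42514512 0.03963637 0.33212568] [0.42514512 0.03963637 0.33212568] [ 52.6758183    0.10430192 -91.73817457] [ 52.6758183    0.10430192 -91.73817457]
0 66.01167632579669 [ 0.6548  0.0076 -0.0337  0.2004  0.0532  0.2251  0.0692  0.1343  0.0411] ptr-mark -0.0661 
 [-0.3, -12.5, 10.0, 0.3, -3.6, -13.6, 9.8, 1.0, -1.9, 0.2, 8.7, 1.3, -0.7, 0.5, -1.9, -1.3, 8.5, 0.8, -0.1, -1.0, -0.4, 0.2, -0.4, -0.3, 0.1, 0.5, 0.2, 0.0, -0.5, 0.5, -0.3, 0.4]
1 70.10031698399818 [ 0.6544  0.0067 -0.0315  0.2005  0.0607  0.2307  0.0626  0.1294  0.0421] ptr-mark -0.0711 
 [-0.7, -11.3, 11.4, -0.4, -3.7, -12.9, 11.2, -0.2, -2.3, 1.5, 10.4, 0.4, -0.5, 1.4, -2.4, 0.0, 10.1, -0.1, 0.0, -0.1, -0.5, 0.2, -0.2, -0.2, 0.1, 0.3, 0.1, 0.0, -0.2, 0.5, -0.4, 0.2]
```

Run:
```python
import cv2,numpy as np
f=cv2.imread("pics/f.png");c=cv2.imread("pics/c.png")
k=lambda i,x,y:cv2.resize(i[y:y+75,x:x+100],None,fx=4,fy=4,interpolation=cv2.INTER_NEAREST)
cv2.imwrite("pics/g.png",np.vstack([np.hstack([k(f,15,120),k(f,412,120)]),np.hstack([k(c,60,270),k(c,400,270)])]))
```

```text
(no output)
```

View pics/g.png

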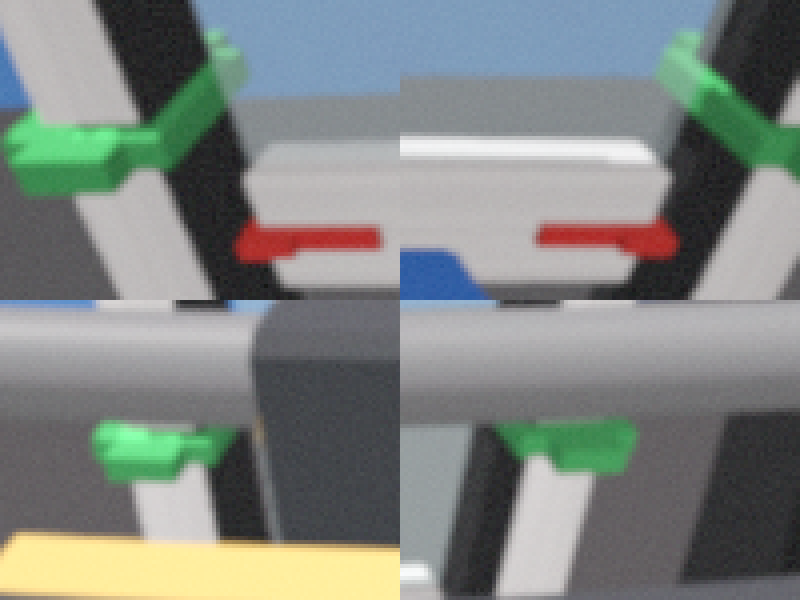

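```bash
cat > s3.py <<'E'
exec(open("s2.py").read().split("def bb(")[0])
def model(p,sw):
    x,y,yaw,hm,z1,z2,w,dx=p; hx,hy=(.018,.02) if sw else (.02,.018); e=[]
    P=[];q=[]
    for s,o in ((1,((54.7,152.5),(55.5,162.5),(75.3,131.5),(75.3,141))),(-1,((503.2,152.5),(503,162.8),(477.3,134),(477.5,141)))):
        P+=[[-hx,s*(.2-hy),hm+.004],[-hx,s*(.2-hy),hm-.004],[hx,s*(.2-hy),hm+.004],[hx,s*(.2-hy),hm-.004]]; q+=o
    e.append((proj(f,toW(p,P))-q).ravel())
    e.append((proj(d,toW(p,[[dx,w,z1],[dx,-w,z1]]))-[[124,224.5],[428.5,223.6]]).ravel())
    e.append((proj(f,toW(p,[[dx,w,z2],[dx,-w,z2]]))-[[110,179.7],[446,179.2]]).ravel())
    e.append([(dx+.010)/.002*1.])
    e.append((np.array(p[:3])-[.658,.011,-.03])/[.004,.004,.012])
    return np.concatenate(e)
for sw in(0,1):
    r=least_squares(model,[.655,.011,-.03,.202,.126,.17,.16,-.01],args=(sw,),loss='soft_l1',x_scale=.01)
    print(sw,r.cost,r.x.round(4),"rise",(r.x[5]-r.x[4]).round(4),"ptr-mark",(r.x[5]-r.x[3]).round(4),"\n",r.fun.round(1).tolist())
E
python3 s3.py 2>/dev/null | grep -v check
```

```text
0 13.439585899675793 [ 0.6618  0.0118 -0.0311  0.2015  0.1229  0.1736  0.1467 -0.0099] rise 0.0507 ptr-mark -0.0279 
 [-1.9, 1.9, 0.8, 0.4, -0.8, -0.2, 2.0, -1.7, 1.2, 2.3, -2.5, 0.3, 1.6, -2.0, -1.8, -1.2, 0.5, -0.3, -0.3, -0.0, -0.3, -0.0, 0.4, 0.3, 0.1, 0.9, 0.2, -0.1]
1 10.314500482620483 [ 0.6587  0.0121 -0.0313  0.203   0.1257  0.1757  0.1447 -0.0098] rise 0.05 ptr-mark -0.0273 
 [-1.2, 0.9, 1.5, -0.5, -1.9, 0.9, 0.8, -0.6, 0.4, 1.3, -3.4, -0.6, 3.0, -1.0, -0.5, -0.0, 0.5, -0.3, -0.3, 0.0, -0.2, -0.1, 0.5, 0.3, 0.1, 0.2, 0.3, -0.1]
```

```bash
python3 - <<'E' 2>/dev/null
from s1 import *
env.move_straight((.57,.035,.13),rate=.15)
env.move_straight((.632,.035,.125),rate=.12,force_limit=4); st("under")
env.move_straight((.632,.035,.15),rate=.04,force_limit=10)
print(env.move_straight((.632,.035,.1767),rate=.02,force_limit=14)); st("up"); env.dwell(.3); st("held")
env.move_straight((.632,.035,.140),rate=.08); st("free")
env.move_straight((.575,.035,.14),rate=.12)
env.move_straight((.55,.035,.2),rate=.12); env.dwell(.1); st("view")
f=env.grab_frame("wrist"); cv2.imwrite("pics/h.png",f["image"]); np.save("h.npy",f,allow_pickle=True)
print(f["position"],blobs(f["image"],'g',60),blobs(f["image"],'r',30))
k=lambda i,x,y:cv2.resize(i[y:y+75,x:x+100],None,fx=4,fy=4,interpolation=cv2.INTER_NEAREST); i=f["image"]
cv2.imwrite("pics/i.png",np.hstack([k(i,15,110),k(i,412,110)]))
E
```

```text
under 21.07 [0.6312 0.0355 0.1254] [-0.14 -0.1  -0.08]
False
up 23.33 [0.6318 0.0351 0.1765] [-4.71 -2.99 -5.71]
held 23.63 [0.6318 0.0351 0.1765] [-4.73 -1.96 -5.54]
free 24.24 [0.6336 0.0347 0.1421] [ 0.08 -0.88 -1.05]
view 25.66 [0.5501 0.035  0.199 ] [ 1.12 -0.04 -0.34]
[0.42525499 0.03967334 0.33232618] [([41.0, 156.8], [16, 139, 52, 30, 701]), ([499.6, 152.9], [489, 140, 23, 24, 266])] [([80.3, 155.9], [64, 152, 38, 10, 225]), ([476.3, 155.7], [457, 152, 36, 10, 206])]
```

View pics/i.png

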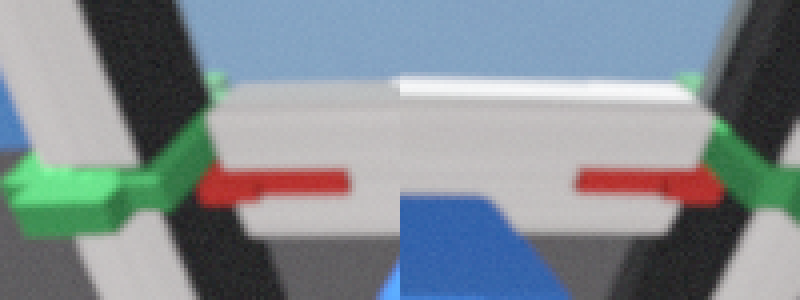

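```bash
cat > s4.py <<'E'
s=open("s3.py").read()
s=s.replace('def model','h=np.load("h.npy",allow_pickle=True).item()\ndef model').replace("w,dx=p","w,dx,z3=p").replace("-.01],args","-.01,.2],args")
s=s.replace('    e.append([(dx','    e.append((proj(h,toW(p,[[dx,w,z3],[dx,-w,z3]]))-[[102.3,155.3],[456,155.3]]).ravel())\n    e.append([(dx',1)
s=s.replace('"ptr-mark",','"ptr-mark h",(r.x[8]-r.x[3]).round(4),"f",')
exec(s)
E
python3 s4.py 2>/dev/null | grep -v check
```

```text
0 13.544731091203374 [ 0.6618  0.0117 -0.0308  0.2015  0.1229  0.1736  0.1465 -0.0099  0.1985] rise 0.0507 ptr-mark h -0.003 f -0.0279 
 [-1.9, 1.9, 0.8, 0.4, -0.8, -0.1, 2.0, -1.7, 1.2, 2.2, -2.5, 0.2, 1.6, -2.0, -1.8, -1.3, 0.7, -0.3, -0.4, -0.1, -0.1, -0.1, 0.3, 0.2, -0.2, -0.1, 0.2, 0.2, 0.1, 0.9, 0.2, -0.1]
1 10.424924502498655 [ 0.6587  0.0121 -0.031   0.203   0.1258  0.1757  0.1446 -0.0098  0.2003] rise 0.05 ptr-mark h -0.0027 f -0.0273 
 [-1.2, 0.9, 1.5, -0.5, -2.0, 0.9, 0.8, -0.5, 0.4, 1.3, -3.4, -0.6, 3.0, -1.0, -0.5, -0.1, 0.7, -0.3, -0.4, -0.1, -0.1, -0.1, 0.4, 0.3, -0.2, -0.1, 0.2, 0.2, 0.1, 0.2, 0.3, -0.1]
```

```bash
python3 - <<'E' 2>/dev/null
from s1 import *
env.move_straight((.575,.035,.15),rate=.15)
env.move_straight((.632,.035,.150),rate=.12,force_limit=4); st("under")
env.move_straight((.632,.035,.172),rate=.04,force_limit=10)
print(env.move_straight((.632,.035,.1793),rate=.015,force_limit=14)); st("up"); env.dwell(.3); st("held")
env.move_straight((.632,.035,.145),rate=.08); st("free")
env.move_straight((.575,.035,.145),rate=.12)
env.move_straight((.55,.035,.2),rate=.12); env.dwell(.1); st("view")
f=env.grab_frame("wrist"); i=f["image"]; np.save("j.npy",f,allow_pickle=True)
print(f["position"],blobs(i,'r',30))
s=env.grab_frame("side"); si=s["image"]; print(blobs(si,'r'),blobs(si,'g'))
k=lambda i,x,y:cv2.resize(i[y:y+75,x:x+100],None,fx=4,fy=4,interpolation=cv2.INTER_NEAREST)
kk=lambda i,x,y:cv2.resize(i[y:y+37,x:x+50],(400,296),interpolation=cv2.INTER_CUBIC)
cv2.imwrite("pics/j.png",np.vstack([np.hstack([k(i,15,110),k(i,412,110)]),np.hstack([kk(si,165,222),kk(si,230,122)])]))
E
```

```text
under 26.86 [0.6312 0.0355 0.1504] [-0.84 -0.47 -0.68]
False
up 28.19 [0.6316 0.0351 0.1788] [-2.1  -0.88 -5.42]
held 28.49 [0.6316 0.0351 0.1788] [-1.84 -1.78 -5.75]
free 29.07 [0.6333 0.0347 0.1468] [-0.42 -0.5  -0.06]
view 30.44 [0.5502 0.0351 0.199 ] [-0.03 -0.44  0.87]
[0.42529692 0.03966333 0.33232805] [([79.3, 153.8], [64, 149, 37, 11, 218]), ([477.7, 153.6], [458, 150, 35, 10, 187])]
[([250.7, 146.8], [248, 144, 6, 7, 15]), ([195.9, 227.0], [193, 222, 7, 9, 25])] [([369.8, 47.6], [367, 43, 8, 10, 55]), ([257.2, 140.9], [252, 137, 10, 8, 42]), ([184.9, 239.6], [170, 232, 28, 14, 159])]
```

View pics/j.png

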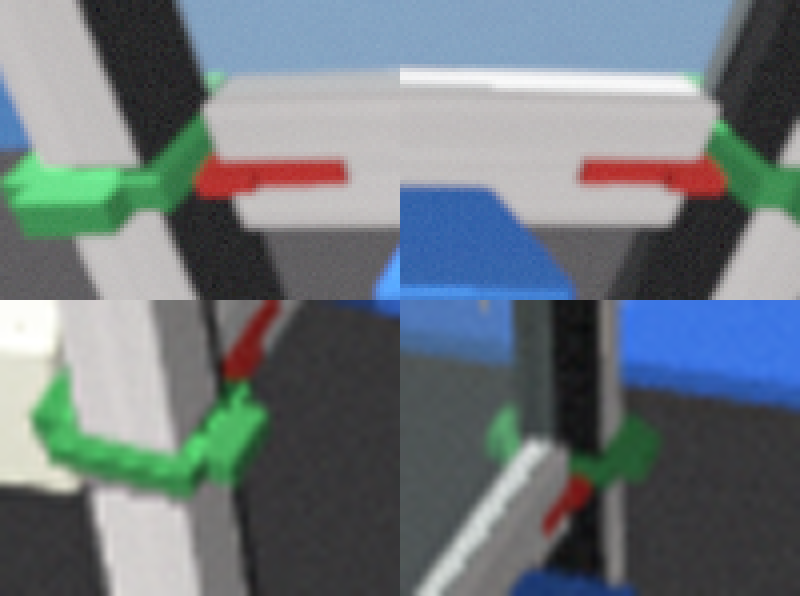

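```bash
cat > s5.py <<'E'
from s1 import *
f=np.load("f.npy",allow_pickle=True).item(); j=np.load("j.npy",allow_pickle=True).item(); S=env.grab_frame("side")
print("red pts tri:")
for a,b in (((79.3,153.8),(195.9,227.)),((477.7,153.6),(250.7,146.8))):
    def e(X): return np.r_[(proj(j,X)-[a]).ravel(),(proj(S,X)-[b]).ravel()]
    r=least_squares(e,[.65,.01,.2],x_scale=.01); print(r.x.round(4),r.fun.round(1))
p=np.array([.66,.0118,-.031])
inv=lambda X:(np.c_[np.cos(p[2])*(X[:,0]-p[0])+np.sin(p[2])*(X[:,1]-p[1]),-np.sin(p[2])*(X[:,0]-p[0])+np.cos(p[2])*(X[:,1]-p[1]),X[:,2]])
for s,pts in ((1,[(55.1,157.5),(75.3,136.3)]),(-1,[(503,157.7),(477.4,137.5)])):
  for hy in (.018,.02):
    t,d=ray(f,pts); n=np.array([-np.sin(p[2]),np.cos(p[2]),0]); k=((toW(p,[[0,s*(.2-hy),0]])[0]-t)@n)/(d@n); print("band",s,hy,inv(t+k[:,None]*d).round(4).tolist())
for dx in(-.006,-.010,-.014):
    t,d=ray(j,[(79.3,153.8),(477.7,153.6),(102,153),(457.5,153)]); n=np.array([np.cos(p[2]),np.sin(p[2]),0]); k=((toW(p,[[dx,0,0]])[0]-t)@n)/(d@n); print("ptr",dx,inv(t+k[:,None]*d)[:,1:].round(4).tolist())
for hm in(.202,):
  for s in (1,-1): print("side band",s,proj(S,toW(p,[[a,s*b,hm] for a in(-.019,0,.019) for b in(.181,.219)])).round(1).tolist(),"ptr",proj(S,toW(p,[[-.01,s*.163,hm],[-.01,s*.179,hm],[-.006,s*.163,hm],[0,s*.163,hm]])).round(1).tolist())
E
python3 s5.py 2>/dev/null
```

```text
red pts tri:
[0.6558 0.1769 0.201 ] [ 0.  -0.1  0.2  0.3]
[ 0.6471 -0.1535  0.2006] [ 0. -0. -0.  0.]
band 1 0.018 [[-0.017, 0.182, 0.2019], [0.0204, 0.182, 0.2013]]
band 1 0.02 [[-0.0197, 0.18, 0.2035], [0.0172, 0.18, 0.2029]]
band -1 0.018 [[-0.0182, -0.182, 0.2026], [0.0208, -0.182, 0.2003]]
band -1 0.02 [[-0.0203, -0.18, 0.2039], [0.0183, -0.18, 0.2016]]
ptr -0.006 [[0.1671, 0.1989], [-0.1671, 0.1995], [0.1471, 0.1994], [-0.1483, 0.1998]]
ptr -0.01 [[0.1645, 0.2013], [-0.1638, 0.2018], [0.1449, 0.2017], [-0.1454, 0.2021]]
ptr -0.014 [[0.162, 0.2036], [-0.1605, 0.2042], [0.1427, 0.204], [-0.1424, 0.2044]]
side band 1 [[196.8, 233.1], [188.2, 245.9], [188.4, 231.0], [179.5, 243.7], [180.0, 229.0], [170.9, 241.5]] ptr [[196.7, 226.4], [193.2, 231.5], [195.0, 226.0], [192.3, 225.4]]
side band -1 [[256.6, 144.2], [261.2, 137.3], [249.9, 143.0], [254.7, 136.2], [243.3, 141.9], [248.2, 135.1]] ptr [[251.1, 147.0], [253.2, 144.0], [249.7, 146.7], [247.6, 146.4]]
```

```bash
python3 - <<'E' 2>/dev/null
from s1 import *
p=np.array([.66,.0118,-.031]); print("axis",toW(p,[[-.14,-.285,.022],[-.14-.038,-.285,.092],[-.14+.038,-.285,.092]]).round(4))
for f in("side","top"):
    F=env.grab_frame(f); b=[x for x in blobs(F["image"],'y')]; print(f,b)
    for z in(.092,.097):
        t,d=ray(F,[b[0][0]]); print(z,(t+d*((z-t[2])/d[:,2:]))[0].round(4))
print(env.read_state()["joint_positions"].round())
for a in(-20,-40,-60,-75,-90):
    for fl in(1,-1):
        print(a,fl,[None if (k:=env.inverse_kinematics((x,-.275,z),ori(np.radians(a),-.031,fl))) is None else k.round().tolist() for x,z in((.43,.16),(.43,.09),(.54,.09))])
E
```

```text
axis [[ 0.5112 -0.2687  0.022 ]
 [ 0.4733 -0.2675  0.092 ]
 [ 0.5492 -0.2699  0.092 ]]
side []
```

```bash
python3 - <<'E' 2>/dev/null
from s1 import *
F=env.grab_frame("top"); b=blobs(F["image"],'y'); print(b)
for z in(.092,.097,.102):
    if b: t,d=ray(F,[b[0][0]]); print(z,(t+d*((z-t[2])/d[:,2:]))[0].round(4))
s=env.read_state(); print(s["clock"],s["joint_positions"].round())
for a in(-20,-40,-60,-75,-90):
    for fl in(1,-1):
        print(a,fl,[None if (k:=env.inverse_kinematics((x,-.269,z),ori(np.radians(a),-.031,fl))) is None else np.round(k).tolist() for x,z in((.43,.16),(.43,.09),(.54,.09))])
E
```

```text
[([346.7, 228.1], [343, 224, 8, 9, 54])]
0.092 [ 0.4839 -0.2715  0.092 ]
0.097 [ 0.4833 -0.2705  0.097 ]
0.102 [ 0.4827 -0.2694  0.102 ]
30.6917 [ -23.   11.  -53. -152.  -45. -103.]
-20 1 [[-66.0, 18.0, -36.0, -99.0, -59.0, 51.0], [-69.0, 31.0, -39.0, -104.0, -63.0, 69.0], [-56.0, 32.0, -32.0, -114.0, -57.0, 65.0]]
-20 -1 [[-66.0, 18.0, -36.0, -99.0, -59.0, -129.0], [-69.0, 31.0, -39.0, -104.0, -63.0, -111.0], [-56.0, 32.0, -32.0, -114.0, -57.0, -115.0]]
-40 1 [[-43.0, 6.0, -29.0, -69.0, -33.0, 5.0], [-50.0, 16.0, -31.0, -83.0, -35.0, 28.0], [-38.0, 21.0, -22.0, -83.0, -27.0, 17.0]]
-40 -1 [[-43.0, 6.0, -29.0, -69.0, -33.0, -175.0], [-50.0, 16.0, -31.0, -83.0, -35.0, -152.0], [-38.0, 21.0, -22.0, -83.0, -27.0, -163.0]]
-60 1 [[-21.0, 5.0, -32.0, -21.0, -26.0, -54.0], [-23.0, 12.0, -33.0, -32.0, -20.0, -41.0], [-16.0, 19.0, -25.0, -23.0, -18.0, -55.0]]
-60 -1 [[-21.0, 5.0, -32.0, -21.0, -26.0, 126.0], [-23.0, 12.0, -33.0, -32.0, -20.0, 139.0], [-16.0, 19.0, -25.0, -23.0, -18.0, 125.0]]
-75 1 [[-16.0, 8.0, -28.0, -6.0, -39.0, -72.0], [-16.0, 14.0, -33.0, -8.0, -29.0, -69.0], [-13.0, 22.0, -21.0, -5.0, -32.0, -75.0]]
-75 -1 [[-16.0, 8.0, -28.0, -6.0, -39.0, 108.0], [-16.0, 14.0, -33.0, -8.0, -29.0, 111.0], [-13.0, 22.0, -21.0, -5.0, -32.0, 105.0]]
-90 1 [[-14.0, 14.0, -21.0, -0.0, -55.0, -78.0], [-14.0, 19.0, -26.0, -0.0, -45.0, -78.0], [-11.0, 27.0, -12.0, -0.0, -51.0, -81.0]]
-90 -1 [[-14.0, 14.0, -21.0, 0.0, -55.0, 102.0], [-14.0, 19.0, -26.0, 0.0, -45.0, 102.0], [-11.0, 27.0, -12.0, 0.0, -51.0, 99.0]]
```

```bash
python3 - <<'E' 2>/dev/null
from s1 import *
D=ori(np.radians(-90)+1e-3,-.031,1)
P=lambda dx,z:toW([.511,-.2695,-.031],[[dx,0,z]])[0]
q0=np.array(env.read_state()["joint_positions"])
k=env.inverse_kinematics(P(-.09,.2),D); print(np.round(k))
a=q0.copy(); a[0]=-45; a[1]=-12
assert abs(k[3])<20
env.set_joints(a); st("lifted"); env.set_joints(k); st("above")
env.move_straight(P(-.09,.08),rate=.12); env.dwell(.2); st("down")
h=env.move_straight(P(.06,.08),rate=.04,force_limit=8); st("push %s"%h)
F=env.grab_frame("wrist"); cv2.imwrite("pics/k.png",F["image"])
E
```

```text
[-14.  11. -19.  -0. -60. -78.]
lifted 31.69 [ 0.4847 -0.14    0.3851] [ 0.34 -0.15 -0.27]
above 33.95 [ 0.4205 -0.2664  0.1995] [ 0.8  -1.21 -0.28]
down 35.3 [ 0.4214 -0.2668  0.0806] [-0.19 -0.15  0.01]
push True 37.83 [ 0.532  -0.27    0.0788] [-0.62 -1.12  1.22]
```

View pics/k.png

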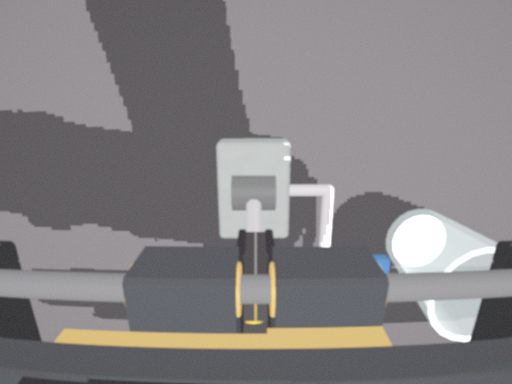

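```bash
python3 - <<'E' 2>/dev/null
from s1 import *
P=lambda dx,z:toW([.511,-.2695,-.031],[[dx,0,z]])[0]
h=env.move_straight(P(.04,.08),rate=.03,force_limit=10); st("push2 %s"%h); env.dwell(.2); st("held")
env.move_straight(P(-.06,.08),rate=.12); env.move_straight(P(-.11,.22),rate=.15); env.dwell(.3); st("clear")
T=env.grab_frame("top"); S=env.grab_frame("side")
for F in(T,S):
    b=blobs(F["image"],'y'); print(b)
    if b: t,d=ray(F,[b[0][0]]); print((t+d*((.092-t[2])/d[:,2:]))[0].round(4))
    print(blobs(F["image"],'r'))
for n in ("bottle","beaker","jar"): print(n,[(np.round(x["xyz"],3).tolist(),round(x["score"],2)) for x in env.search_frame(S,n)[:1]+env.search_frame(T,n)[:1]])
cv2.imwrite("pics/l.png",np.hstack([cv2.resize(S["image"][60:350,130:360],None,fx=1.7,fy=1.7),cv2.resize(T["image"][110:270,150:380],(391,493))]))
E
```

```text
push2 True 38.22 [ 0.5318 -0.2697  0.0777] [-1.19 -0.5   1.62]
held 38.42 [ 0.5315 -0.2695  0.0772] [-0.22 -0.43 -0.1 ]
clear 40.67 [ 0.401  -0.266   0.2194] [ 0.16 -0.22  0.72]
[([345.5, 205.6], [341, 202, 10, 9, 66])]
[ 0.5546 -0.2718  0.092 ]
[([195.8, 168.4], [195, 168, 3, 2, 5]), ([314.5, 169.3], [313, 169, 4, 2, 6])]
[([293.5, 162.4], [290, 158, 9, 9, 39])]
[ 0.555  -0.2729  0.092 ]
[([250.7, 146.8], [248, 144, 6, 7, 15]), ([195.8, 226.9], [193, 222, 7, 9, 24])]
bottle [([0.455, 0.222, 0.083], 0.57), ([0.458, 0.201, 0.098], 0.8)]
beaker [([0.563, -0.119, 0.065], 0.84), ([0.587, -0.144, 0.074], 0.6)]
jar [([0.621, 0.292, 0.077], 0.86), ([0.648, -0.172, 0.203], 0.61)]
```

View pics/l.png

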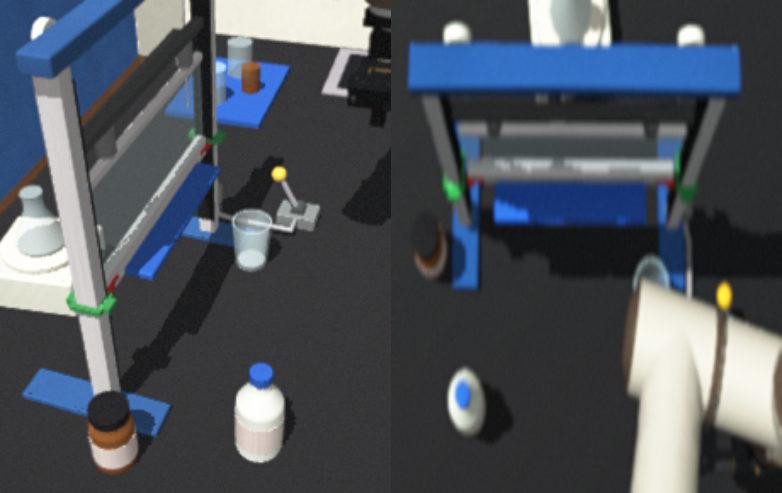

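```bash
python3 -c "
from h import *
env.close_job(); print(env.read_state()['clock'])"
```

```text
the job is handed in; nothing more can be done
the job is handed in; nothing more can be done
```

The sash is raised to the clips and locked, and the job is handed in. The clock read about 41 s at the last check, against the 54 s limit.

**Raising the sash:** I pushed the lip up from beneath in three gentle steps. The steady lift was about 5–6 N and total tool force stayed under about 8 N at every reading. Between steps I let the sash settle free and measured it.

**Sash height:** With nothing touching it, the pointers measured about 0.201–0.202 m and the clips about 0.202 m. Any remaining gap looks like 1 mm or less, possibly slightly low, and the camera calibration is only good to about 2 mm. The side camera agreed with the wrist camera. The side-camera pointer pixels stayed the same after locking, to 0.1 pixel.

**Locking:** I pushed the lever over until it met a hard stop. A second push stopped at the same place. The ball moved from x ≈ 0.484 to 0.555, about 71 mm of the nominal 77 mm. I put the shortfall down to the lever not starting quite at 0 and to calibration error. The ball's end position is at, or slightly beyond, where the fully-over position should be.

**Glassware:** In the side view the bottle, beaker and jar are where they were at the start, within about 2 mm. In the last top view the arm half hid the beaker, so its reading there was about 1 cm off. The network's top-view "jar" was a wrong detection, on the right clip. I relied on the side view for both.

The arm was clear of everything at the end.

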